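Gather the tumbler set into the packing tray

ROBOT

A 7-joint arm with a two-finger parallel gripper is mounted at the origin on the work surface. World frame = base frame: x ahead of the robot, y to its left, z up, the work surface at z = 0. Lengths are in m, angles in rad, forces in N, time in s.
With the tool pointing down it reaches from about 0.4 to 0.85 m from the base axis. Payload 4.5 kg.
Tool frame: the origin (TCP) lies on the mounting face of the last link; the fingertips stand 166 mm ahead of it and the grasp point (between the pads) lies 147 mm ahead of it; y points along the fingers, z is the direction in which the jaws open and shut, and the axes are right-handed (so a half turn about y gives the same grasp; the last joint's range is limited). The gripper opens to 88 mm and grips with 3 to 60 N. Pads are 18 mm wide; open, the fingers measure 123 mm over their backs; the gripper's body (75 mm by 187 mm) begins 45 mm behind the grasp point.
Start: joints at [-1.247, 0.689, -0.195, 1.565, 0.157, 0.902, -0.215], TCP at [0.179, 0.599, 0.405] pointing down, gripper open.
Joint ranges: [-3.01, 3.01], [-0.46, 2.08], [-1.47, 1.51], [0.13, 2.56], [-1, 4.14], [0.04, 2.09], [-2.66, 2.66]. Speed limits (rad/s): [2.57, 2.57, 3.14, 3.14, 3.14, 3.14, 3.14].

INTERFACE

Orientations are given as a unit quaternion [x, y, z, w].
In Python, from plant import r gives the robot as it stands.
- The arm moves only by the tool arm_command, never from a script. Its argument "deltas" is a list of rows, each an object of numbers: "dx", "dy", "dz": the shift along the tool's x, y, z each as a share of 1000 mm, from -1 to 1; "wx", "wy", "wz": the turn, a rotation vector about the tool's x, y, z each as a share of 45 degrees, from -1 to 1. In form: [{"dx": .., "dy": .., "dz": .., "wx": .., "wy": .., "wz": ..}, ...]. A call has exactly 5 rows; each row is the pose to reach, as a shift and turn from the pose commanded when the call began, along the tool's axes at that moment; what a row does not reach only later rows make up. A row lasts 1/10 s, in which the tool goes at most 50 mm and 8.59 degrees, less where a joint would pass 70% of its speed; a pose out of reach is approached as far as the arm can. A call with a number of a shift or a turn outside -1 to 1 is refused whole. A call with a gripper value outside its range is refused whole. "claw" is the opening, from -1 (shut) to 1 (fully open), set as the call begins (left out, the last holds). The fingers move at their own pace and stop on an object; "grip_force" is the grip in N (left out, the last holds). Time passes only in rows, so rows that repeat a pose let the fingers close, or fill a call up. It gives the time, the measured TCP pose, the force and the opening at its end, in the units of the state.
- r.get_state(): the state, without advancing time (a new reading comes with each control period).
- r.snapshot(name): name is "side" or "top"; returns the picture (384x512x3 uint8, red, green, blue); there is no depth.
- r.get_calibration(name): a dict with "vertical_fov" (degrees; the focal length in pixels is half the picture's height over the tangent of half this angle, whatever the lens; pixels are square), "cx", "cy" (the principal point, pixels), "k1" (the pictures are not rectified: a ray, as slopes to the right and down, at radius r is drawn at 1 + k1 r^2 times it, then the intrinsics apply), "R" (3x3) and "t" (3): a world point X has camera coordinates R X + t. Camera axes: x right, y down, z forward; pixel columns grow to the right and rows downward; lengths in m; the calibration is good to about 2 mm. A picture is of the moment at which its call begins. get_calibration takes no time and is no camera call.
- r.finish_job(): hands the job in, once; it reports no verdict.
The state is a dict: "clock": time; "q": joint angles; "qd": joint speeds; "joint_torque": joint torques, N m; "tool_pos": TCP position; "eef_rot": TCP orientation; "contact_force": force on the tool from outside, world axes, zero at the start; "moment": the same for the moment, N m; "opening": opening from 0.0 (shut) to 1.0 (fully open).
Only numpy, scipy, OpenCV 4.12 (cv2) and the standard library are available. Lean on these libraries where they do the work, as an engineer would, in place of code of your own. Each camera call takes 0.05 s, during which the arm holds its last target.

TASK

Gather the set of three handleless tumblers into the wooden tray: stand each one upright on the saucer of its own size (large on large, medium on medium, small on small), flat inside the saucer's rim, with the saucers still lying flat in the tray. The pottery is fragile, so set each tumbler down gently instead of dropping it, and leave the two mugs with handles standing where they are.

Things in the scene. Friction and masses are not known exactly. Their poses are not given: they have to be found in the camera images.
- tumbler_large: the large tumbler: plain off-white stoneware cup WITHOUT a handle, straight upright outer wall 64 mm in diameter, 84 mm tall, open at the top, wall 4 mm, about 240 g. Starts upright on the flat canvas-covered work board (6 mm thick). Origin: centre of its underside; z up its axis.
- tumbler_medium: the medium tumbler: plain off-white stoneware cup WITHOUT a handle, straight upright outer wall 52 mm in diameter, 68 mm tall, open at the top, wall 4 mm, about 170 g. Starts upright on the flat canvas-covered work board (6 mm thick). Origin: centre of its underside; z up its axis.
- tumbler_small: the small tumbler: plain off-white stoneware cup WITHOUT a handle, straight upright outer wall 40 mm in diameter, 52 mm tall, open at the top, wall 4 mm, about 110 g. Starts upright on the flat canvas-covered work board (6 mm thick). Origin: centre of its underside; z up its axis.
- saucer_large: the large saucer: loose round off-white stoneware dish lying in the tray, 100 mm across the rim (inside 88 mm across at the lip, 82 mm at the floor), 10 mm tall, flat floor 5 mm thick with the rim standing 5 mm above it. For the 64 mm tumbler. Origin: centre of its underside; its floor is at z = +5 mm.
- saucer_medium: the medium saucer: loose round off-white stoneware dish lying in the tray, 88 mm across the rim (inside 76 mm across at the lip, 70 mm at the floor), 10 mm tall, flat floor 5 mm thick with the rim standing 5 mm above it. For the 52 mm tumbler. Origin: centre of its underside; its floor is at z = +5 mm.
- saucer_small: the small saucer: loose round off-white stoneware dish lying in the tray, 76 mm across the rim (inside 64 mm across at the lip, 58 mm at the floor), 10 mm tall, flat floor 5 mm thick with the rim standing 5 mm above it. For the 40 mm tumbler. Origin: centre of its underside; its floor is at z = +5 mm.
- mug_large: look-alike: a large mug, the same off-white cup as the large tumbler (64 mm diameter, 84 mm tall) but WITH an ear handle, which reaches 25 mm out from the wall along the mug's own +x. Upright on the work board. Not part of the set; stays put. Origin: centre of its underside.
- mug_medium: look-alike: a medium mug, the same off-white cup as the medium tumbler (52 mm diameter, 68 mm tall) but WITH an ear handle, which reaches 25 mm out from the wall along the mug's own +x. Upright on the work board. Not part of the set; stays put. Origin: centre of its underside.
- tray: low dark wooden tray, 362 mm along its own x, 132 mm along its y, fixed; walls 6 mm thick and 16 mm tall, floor 6 mm thick. The three saucers lie in a row along its x, in any order, about 111 mm apart. Origin: centre of its underside. It is to the left or to the right of the robot's centre line, the work board with the cups on the other side.

How it is judged:
By the outcome, as a careful person would: the job done as asked, in the order asked, and still so for the second after the job is handed in, with the robot touching nothing.
It also fails if it takes over 90 s, if anything falls off the work surface, if the arm or the gripper's body presses on something with over 40 N, if the wrist force passes 120 N, or if a joint passes its speed limit or range.

## Working session

There is one attempt and no reset: what is moved stays moved. The work goes in short steps, Python scripts to look and compute and a tool call to move; the robot and the scene stay as the last step left them, time stands still between calls to the robot, and variables do not carry over. Pictures are saved under pics/ and viewed, and the job is handed in when it is done.

Besides the shell and the picture viewer there is one more tool, called after "Call:" by a JSON object that holds its "op" and its "data", one argument or row to a line. arm_command: Moves the arm, as the interface text tells. Shift numbers are shares of 1000 mm and turn numbers shares of 45 degrees, none past 1 either way. Its arguments: {"type":"object","properties":{"deltas":{"type":"array","items":{"type":"object","properties":{"dx":{"type":"number","minimum":-1,"maximum":1},"dy":{"type":"number","minimum":-1,"maximum":1},"dz":{"type":"number","minimum":-1,"maximum":1},"wx":{"type":"number","minimum":-1,"maximum":1},"wy":{"type":"number","minimum":-1,"maximum":1},"wz":{"type":"number","minimum":-1,"maximum":1}}}},"claw":{"type":"number"},"grip_force":{"type":"number"}},"required":["deltas"]}

```bash
ls; mkdir -p pics; python3 - <<'E'
from plant import r
import cv2
s=r.get_state();print({k:(s[k]) for k in('clock','tool_pos','eef_rot','opening','q')})
for n in('top','side'):
    cv2.imwrite(f'pics/{n}0.png',cv2.cvtColor(r.snapshot(n),cv2.COLOR_RGB2BGR)); print(r.get_calibration(n))
E
```

```text
pics
{'clock': 0.0, 'tool_pos': array([0.17852989, 0.59861602, 0.40390568]), 'eef_rot': array([ 0.70034625, -0.10214723,  0.10203714, -0.699049  ]), 'opening': 0.9997954881577553, 'q': array([-1.24720144,  0.68998918, -0.1945034 ,  1.56634608,  0.15726463,
        0.90248545, -0.21513285])}
{'vertical_fov': 46.60322611022419, 'cx': 260.8788449778117, 'cy': 184.09407282813928, 'k1': 0.030395307404487256, 'R': array([[ 0.00419502, -0.99960923, -0.0276368 ],
       [-0.99851732, -0.00268728, -0.05436858],
       [ 0.05427307,  0.0278239 , -0.9981384 ]]), 't': array([0.0263685 , 0.54149285, 0.97538612])}
{'vertical_fov': 56.153865055718605, 'cx': 257.04000549807165, 'cy': 185.90414647864654, 'k1': -0.04690153272816019, 'R': array([[-0.86064611, -0.50884735, -0.01904337],
       [-0.34972716,  0.61787106, -0.70422032],
       [ 0.37010699, -0.5994245 , -0.70972606]]), 't': array([0.46384062, 0.19726976, 0.70867846])}
```

View pics/top0.png

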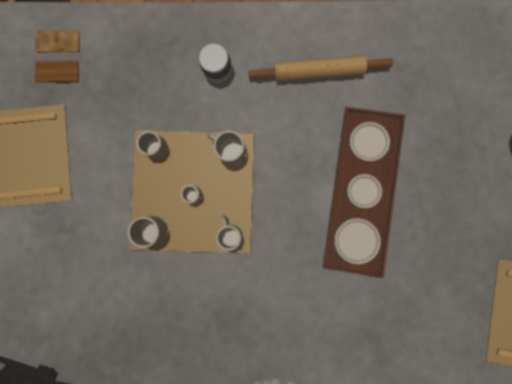

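View pics/side0.png

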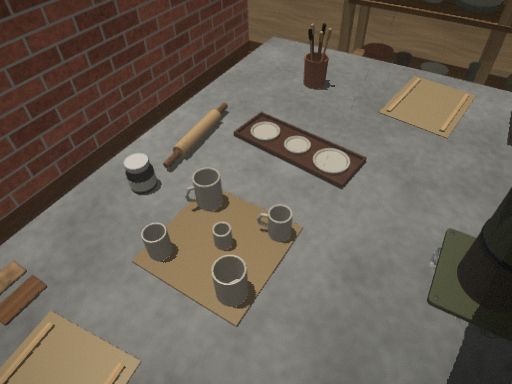

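```bash
python3 - <<'E'
import cv2
a=cv2.imread('pics/top0.png')
cv2.imwrite('pics/c1.png',cv2.resize(a[120:260,120:260],None,fx=4.28,fy=4.28,interpolation=cv2.INTER_CUBIC))
cv2.imwrite('pics/c2.png',cv2.resize(a[100:285,310:420],None,fx=3.2,fy=3.2,interpolation=cv2.INTER_CUBIC))
a=cv2.imread('pics/side0.png')
cv2.imwrite('pics/c3.png',cv2.resize(a[160:320,130:310],None,fx=3.7,fy=3.7,interpolation=cv2.INTER_CUBIC))
E
```

```text
(no output)
```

View pics/c1.png

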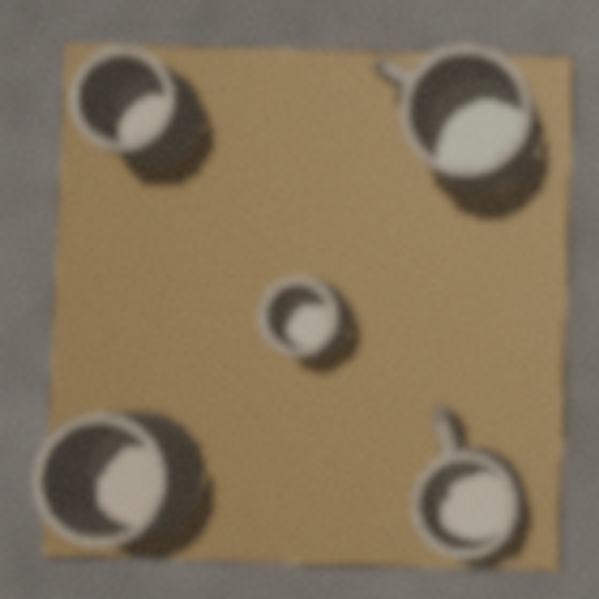

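View pics/c2.png

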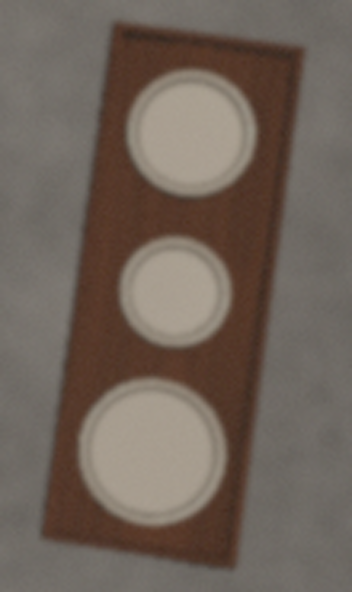

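View pics/c3.png

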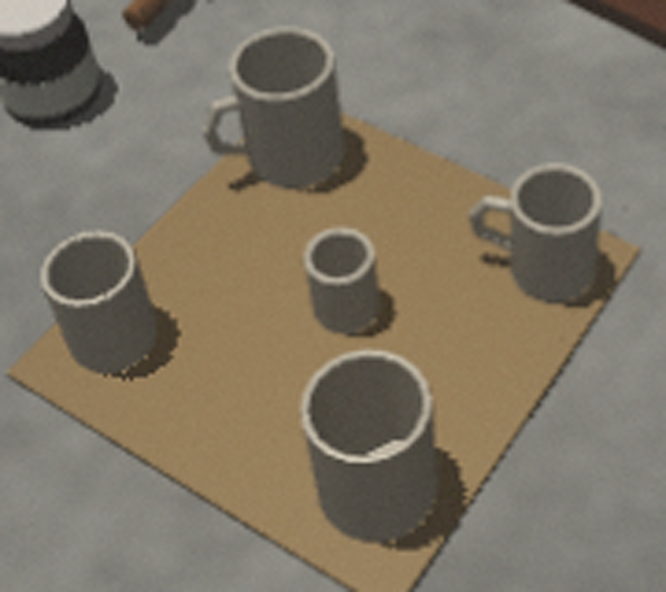

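```bash
cat > h.py <<'E'
import numpy as np,cv2
from plant import r
from scipy.spatial.transform import Rotation as Ro
def cal(n):
    c=r.get_calibration(n); f=192/np.tan(np.radians(c['vertical_fov']/2))
    return np.array([[f,0,c['cx']],[0,f,c['cy']],[0,0,1]]),np.array([c['k1'],0,0,0,0.]),np.array(c['R']),np.array(c['t'])
def w(n,u,v,z):
    K,d,R,t=cal(n); p=cv2.undistortPoints(np.array([[[u,v]]],float),K,d)[0,0]
    ray=R.T@np.array([p[0],p[1],1]); C=-R.T@t
    return C+ray*(z-C[2])/ray[2]
def px(n,X):
    K,d,R,t=cal(n); return cv2.projectPoints(np.array([X],float),cv2.Rodrigues(R)[0],t,K,d)[0].ravel()
def crop(n,x,y,x0,y0,s,z): return w(n,(x+.5)/s-.5+x0,(y+.5)/s-.5+y0,z)
def delta(T,rot=None):
    "TCP target (world) and yaw-target rotation -> tool-axis shares"
    s=r.get_state();R0=Ro.from_quat(s['eef_rot']);d=R0.inv().apply(np.array(T)-s['tool_pos'])
    o=[0,0,0] if rot is None else (R0.inv()*rot).as_rotvec()/np.radians(45)
    return d,o
E
python3 - <<'E'
from h import *
np.set_printoptions(precision=4,suppress=True)
for n,x,y,z in(('L',101,480,.090),('M',124,99,.074),('S',300,315.5,.058),('mugL',468,112,.09),('mugM',468,504,.074),('ear L',385,68,.05),('earM',443,410,.04)): print(n,crop('top',x,y,120,120,4.28,z))
for n,x,y,z in(('L',367,406,.090),('M',88,268,.074),('S',340,257,.058)): print(n,'side',crop('side',x,y,130,160,3.7,z))
for n,x,y in(('sM',192,133),('sS',176,292),('sL',153,452)): print(n,crop('top',x,y,310,100,3.2,.016))
# side check: px of saucer
for x,y in((265,131),(297,144.5),(331.5,160)): print(w('side',x,y,.016))
s=r.get_state();R0=Ro.from_quat(s['eef_rot']);print(R0.as_matrix())
for m in (.09,.074,.058): pass
E
```

```text
L [0.4387 0.2672 0.09  ]
M [0.6249 0.264  0.074 ]
S [0.5189 0.1787 0.058 ]
mugL [0.6164 0.0925 0.09  ]
mugM [0.4271 0.0925 0.074 ]
ear L [0.6444 0.1386 0.05  ]
earM [0.472  0.1089 0.04  ]
L side [0.4351 0.2716 0.09  ]
M side [0.6223 0.2686 0.074 ]
S side [0.5149 0.1837 0.058 ]
sM [ 0.637  -0.2121  0.016 ]
sS [ 0.527  -0.2003  0.016 ]
sL [ 0.4175 -0.1837  0.016 ]
[ 0.6319 -0.2037  0.016 ]
[ 0.5226 -0.1928  0.016 ]
[ 0.4136 -0.1787  0.016 ]
[[ 0.9584 -0.0003  0.2856]
 [-0.2856 -0.0016  0.9583]
 [ 0.0001 -1.     -0.0016]]
```

```bash
cat >> h.py <<'E'
a=np.arctan2(-.0277,.219)
X=np.array([np.cos(a),np.sin(a),0]);Y=np.array([0,0,-1.]);Z=np.cross(X,Y)
RT=Ro.from_matrix(np.c_[X,Y,Z])
P=dict(L=(.437,.2694,.061),M=(.6236,.2663,.048),S=(.517,.181,.040),sL=(.4155,-.181,.066),sM=(.6345,-.208,.053),sS=(.525,-.1965,.045))
def to(n,h=0):
    s=r.get_state(); T=np.array(P[n])+[0,0,.147+h]; d,o=delta(T,RT)
    print(n,'clock',round(s['clock'],2),'d(mm)',np.round(d*1000,1),'turn share',np.round(o,4),'open',round(s['opening'],3),'F',np.round(s['contact_force'],1))
E
python3 - <<'E'
from h import *
to('L',.12);print(Z)
E
```

```text
L clock 0.1 d(mm) [ 341.7   76.4 -241.6] turn share [ 0.0021 -0.2086 -0.    ] open 1.0 F [0.3 0.  0.5]
[0.12548424 0.99209561 0.        ]
```

Call:
{"op": "arm_command", "data": {
  "deltas": [
    {"dx":0.03,"dy":0.0,"dz":-0.02,"wy":-0.05},
    {"dx":0.065,"dy":0.0,"dz":-0.045,"wy":-0.1},
    {"dx":0.1,"dy":0.0,"dz":-0.07,"wy":-0.15},
    {"dx":0.135,"dy":0.0,"dz":-0.095,"wy":-0.2},
    {"dx":0.17,"dy":0.0,"dz":-0.12,"wy":-0.2086}
  ],
  "claw": 1,
  "grip_force": 15
}}

```text
invalid input at $.deltas[0]: expected keys dx, dy, dz, wx, wy, wz
```

```bash
python3 -c "
from h import *
to('L',.12)"
```

```text
L clock 0.1 d(mm) [ 341.7   76.4 -241.6] turn share [ 0.0021 -0.2086 -0.    ] open 1.0 F [0.3 0.  0.5]
```

Call:
{"op": "arm_command", "data": {
  "deltas": [
    {"dx":0.03,"dy":0.0,"dz":-0.02,"wx":0,"wy":-0.05,"wz":0},
    {"dx":0.065,"dy":0.0,"dz":-0.045,"wx":0,"wy":-0.1,"wz":0},
    {"dx":0.1,"dy":0.0,"dz":-0.07,"wx":0,"wy":-0.15,"wz":0},
    {"dx":0.135,"dy":0.0,"dz":-0.095,"wx":0,"wy":-0.2,"wz":0},
    {"dx":0.17,"dy":0.0,"dz":-0.12,"wx":0.002,"wy":-0.2086,"wz":0}
  ],
  "claw": 1,
  "grip_force": 15
}}

```text
clock: 0.6
tool_pos: [0.308, 0.4338, 0.4044]
eef_rot: [-0.705, 0.044, -0.044, 0.706]
contact_force: [0.9, 0.2, 0.2]
opening: 0.998
```

```bash
python3 -c "
from h import *
to('L',.12)"
```

```text
L clock 0.6 d(mm) [ 148.4   76.3 -147.1] turn share [-0.0012  0.0014 -0.0001] open 0.998 F [0.9 0.2 0.2]
```

Call:
{"op": "arm_command", "data": {
  "deltas": [
    {"dx":0.03,"dy":0.0,"dz":-0.03,"wx":0,"wy":0,"wz":0},
    {"dx":0.06,"dy":0.01,"dz":-0.06,"wx":0,"wy":0,"wz":0},
    {"dx":0.09,"dy":0.03,"dz":-0.09,"wx":0,"wy":0,"wz":0},
    {"dx":0.12,"dy":0.05,"dz":-0.12,"wx":0,"wy":0,"wz":0},
    {"dx":0.1485,"dy":0.076,"dz":-0.147,"wx":0,"wy":0,"wz":0}
  ]
}}

```text
clock: 1.1
tool_pos: [0.4373, 0.2693, 0.3282]
eef_rot: [-0.705, 0.044, -0.045, 0.706]
contact_force: [0.8, -0.1, -0.5]
opening: 1.002
```

```bash
python3 -c "
from h import *
to('L')
for n in('top','side'):
    a=r.snapshot(n)[...,::-1]; cv2.imwrite(f'pics/{n}1.png',a)
"
```

```text
L clock 1.1 d(mm) [ -0.4 120.2  -0.2] turn share [-0.003  -0.0011  0.0016] open 1.002 F [ 0.8 -0.1 -0.5]
```

View pics/top1.png

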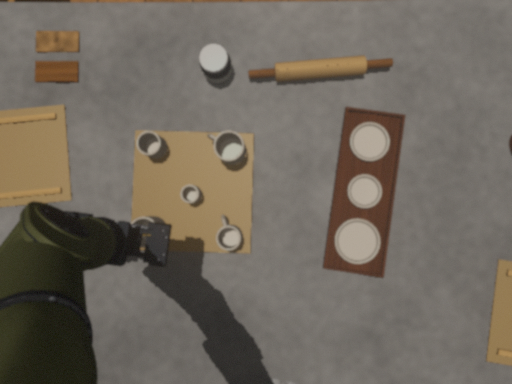

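View pics/side1.png

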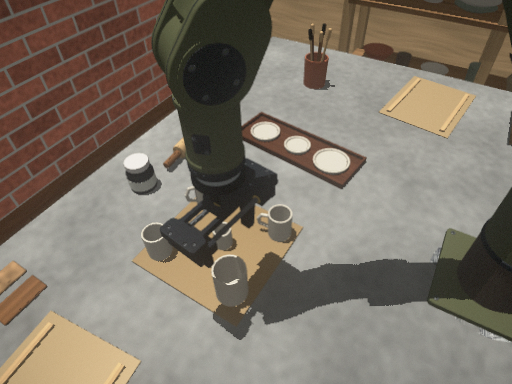

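```bash
python3 -c "
from h import *
s=r.get_state();R0=Ro.from_quat(s['eef_rot']);p=s['tool_pos']
for n in('side','top'):
  for v in ([0,0,0],[0,.102,0],[0,.102,.093],[0,.102,-.093],[0,.166,0],[0,.166,.05],[0,.166,-.05]): print(n,v,px(n,p+R0.apply(v)).round())
a=cv2.imread('pics/side1.png');cv2.imwrite('pics/c4.png',cv2.resize(a[140:320,130:310],None,fx=3.3,fy=3.3,interpolation=cv2.INTER_CUBIC))
"
```

```text
side [0, 0, 0] [216. 170.]
side [0, 0.102, 0] [223. 218.]
side [0, 0.102, 0.093] [179. 259.]
side [0, 0.102, -0.093] [260. 184.]
side [0, 0.166, 0] [227. 243.]
side [0, 0.166, 0.05] [206. 263.]
side [0, 0.166, -0.05] [246. 224.]
top [0, 0, 0] [100. 240.]
top [0, 0.102, 0] [123. 236.]
top [0, 0.102, 0.093] [ 71. 229.]
top [0, 0.102, -0.093] [175. 243.]
top [0, 0.166, 0] [134. 234.]
top [0, 0.166, 0.05] [109. 230.]
top [0, 0.166, -0.05] [160. 238.]
```

View pics/c4.png

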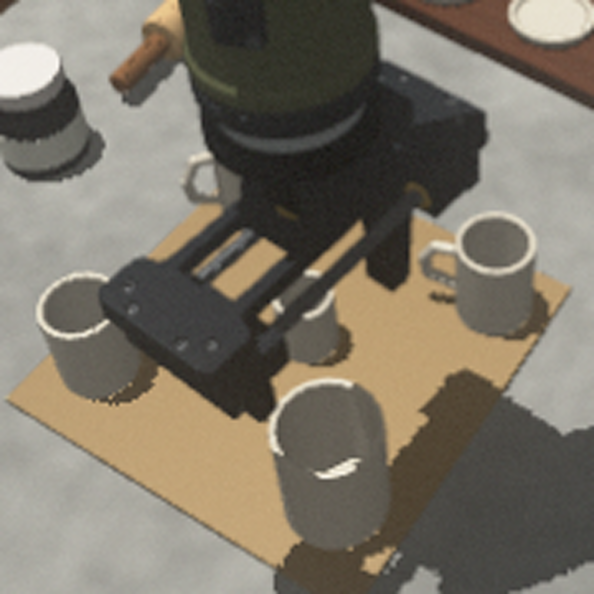

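Call:
{"op": "arm_command", "data": {
  "deltas": [
    {"dx":0,"dy":0.02,"dz":0,"wx":0,"wy":0,"wz":0},
    {"dx":0,"dy":0.04,"dz":0,"wx":0,"wy":0,"wz":0},
    {"dx":0,"dy":0.055,"dz":0,"wx":0,"wy":0,"wz":0},
    {"dx":0,"dy":0.06,"dz":0,"wx":0,"wy":0,"wz":0},
    {"dx":0,"dy":0.06,"dz":0,"wx":0,"wy":0,"wz":0}
  ]
}}

```text
clock: 1.7
tool_pos: [0.4357, 0.2715, 0.2681]
eef_rot: [-0.705, 0.045, -0.044, 0.706]
contact_force: [0.6, 0.1, 0.5]
opening: 1.003
```

```bash
python3 -c "
from h import *
to('L')
for n in('top','side'):
    a=r.snapshot(n)[...,::-1]; a=a[150:330,140:320] if n=='side' else a[180:300,80:220]; cv2.imwrite(f'pics/{n}2.png',cv2.resize(a,None,fx=3.3,fy=3.3,interpolation=cv2.INTER_CUBIC))
"
```

```text
L clock 1.7 d(mm) [ 1.6 60.1 -2. ] turn share [-0.0012  0.0008 -0.0012] open 1.003 F [0.6 0.1 0.5]
```

View pics/side2.png

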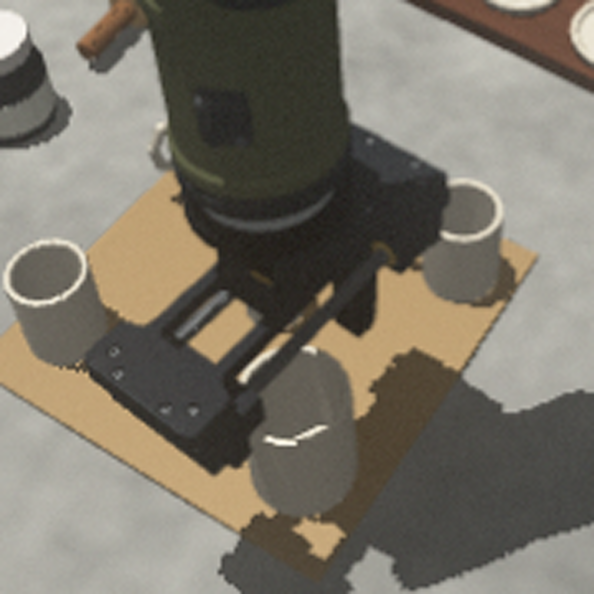

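Call:
{"op": "arm_command", "data": {
  "deltas": [
    {"dx":0,"dy":0.015,"dz":0,"wx":0,"wy":0,"wz":0},
    {"dx":0,"dy":0.03,"dz":0,"wx":0,"wy":0,"wz":0},
    {"dx":0,"dy":0.045,"dz":0,"wx":0,"wy":0,"wz":0},
    {"dx":0,"dy":0.055,"dz":0,"wx":0,"wy":0,"wz":0},
    {"dx":0,"dy":0.06,"dz":0,"wx":0,"wy":0,"wz":0}
  ]
}}

```text
clock: 2.3
tool_pos: [0.4361, 0.2714, 0.2083]
eef_rot: [-0.705, 0.044, -0.045, 0.706]
contact_force: [-0.0, -0.8, 0.3]
opening: 0.997
```

Call:
{"op": "arm_command", "data": {
  "deltas": [
    {"dx":0,"dy":0,"dz":0,"wx":0,"wy":0,"wz":0},
    {"dx":0,"dy":0,"dz":0,"wx":0,"wy":0,"wz":0},
    {"dx":0,"dy":0,"dz":0,"wx":0,"wy":0,"wz":0},
    {"dx":0,"dy":0,"dz":0,"wx":0,"wy":0,"wz":0},
    {"dx":0,"dy":0,"dz":0,"wx":0,"wy":0,"wz":0}
  ],
  "claw": -1,
  "grip_force": 15
}}

```text
clock: 2.8
tool_pos: [0.4363, 0.2711, 0.2091]
eef_rot: [-0.705, 0.044, -0.045, 0.706]
contact_force: [-0.1, -0.6, 4.1]
opening: 0.73
```

Call:
{"op": "arm_command", "data": {
  "deltas": [
    {"dx":0,"dy":0,"dz":0,"wx":0,"wy":0,"wz":0},
    {"dx":0,"dy":0,"dz":0,"wx":0,"wy":0,"wz":0},
    {"dx":0,"dy":0,"dz":0,"wx":0,"wy":0,"wz":0},
    {"dx":0,"dy":0,"dz":0,"wx":0,"wy":0,"wz":0},
    {"dx":0,"dy":0,"dz":0,"wx":0,"wy":0,"wz":0}
  ]
}}

```text
clock: 3.3
tool_pos: [0.4363, 0.2711, 0.209]
eef_rot: [-0.705, 0.044, -0.045, 0.706]
contact_force: [-0.7, -1.4, 5.3]
opening: 0.731
```

Call:
{"op": "arm_command", "data": {
  "deltas": [
    {"dx":0,"dy":-0.01,"dz":0,"wx":0,"wy":0,"wz":0},
    {"dx":0,"dy":-0.03,"dz":0,"wx":0,"wy":0,"wz":0},
    {"dx":0,"dy":-0.06,"dz":0,"wx":0,"wy":0,"wz":0},
    {"dx":0,"dy":-0.09,"dz":0,"wx":0,"wy":0,"wz":0},
    {"dx":0,"dy":-0.12,"dz":0,"wx":0,"wy":0,"wz":0}
  ]
}}

```text
clock: 3.8
tool_pos: [0.4357, 0.2708, 0.3298]
eef_rot: [-0.705, 0.045, -0.044, 0.706]
contact_force: [0.5, -0.3, -2.9]
opening: 0.732
```

```bash
python3 -c "
from h import *
to('sL',.12)
for n in('top','side'):
    a=r.snapshot(n)[...,::-1]; cv2.imwrite(f'pics/{n}3.png',a)
"
```

```text
sL clock 3.8 d(mm) [  36.6   -3.7 -450.8] turn share [-0.0015  0.0003 -0.0008] open 0.732 F [ 0.5 -0.3 -2.9]
```

View pics/side3.png

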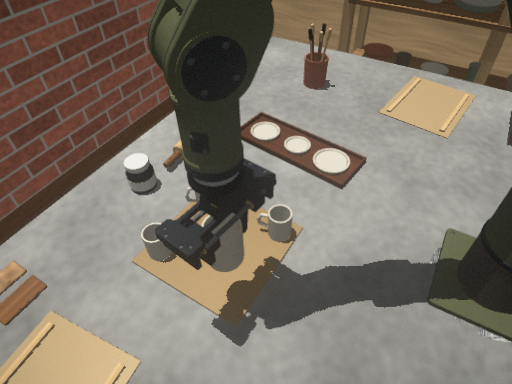

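Call:
{"op": "arm_command", "data": {
  "deltas": [
    {"dx":0.02,"dy":0,"dz":-0.02,"wx":0,"wy":0,"wz":0},
    {"dx":0.045,"dy":0,"dz":-0.05,"wx":0,"wy":0,"wz":0},
    {"dx":0.07,"dy":0,"dz":-0.09,"wx":0,"wy":0,"wz":0},
    {"dx":0.085,"dy":0,"dz":-0.13,"wx":0,"wy":0,"wz":0},
    {"dx":0.1,"dy":0,"dz":-0.17,"wx":0,"wy":0,"wz":0}
  ]
}}

```text
clock: 4.4
tool_pos: [0.5139, 0.0879, 0.3271]
eef_rot: [-0.705, 0.045, -0.044, 0.706]
contact_force: [-0.0, 0.2, -2.7]
opening: 0.731
```

Call:
{"op": "arm_command", "data": {
  "deltas": [
    {"dx":0.0,"dy":0,"dz":-0.04,"wx":0,"wy":0,"wz":0},
    {"dx":0,"dy":0,"dz":-0.08,"wx":0,"wy":0,"wz":0},
    {"dx":-0.01,"dy":0,"dz":-0.12,"wx":0,"wy":0,"wz":0},
    {"dx":-0.02,"dy":0,"dz":-0.16,"wx":0,"wy":0,"wz":0},
    {"dx":-0.03,"dy":0,"dz":-0.2,"wx":0,"wy":0,"wz":0}
  ]
}}

```text
clock: 4.9
tool_pos: [0.4578, -0.1062, 0.327]
eef_rot: [-0.705, 0.045, -0.044, 0.706]
contact_force: [0.2, -0.1, -2.4]
opening: 0.728
```

```bash
python3 -c "
from h import *
to('sL',.03)"
```

```text
sL clock 4.9 d(mm) [-32.5  83.9 -79.6] turn share [-0.0023  0.0003 -0.0024] open 0.728 F [ 0.2 -0.1 -2.4]
```

Call:
{"op": "arm_command", "data": {
  "deltas": [
    {"dx":-0.01,"dy":0,"dz":-0.03,"wx":0,"wy":0,"wz":0},
    {"dx":-0.022,"dy":0.02,"dz":-0.06,"wx":0,"wy":0,"wz":0},
    {"dx":-0.0325,"dy":0.05,"dz":-0.08,"wx":0,"wy":0,"wz":0},
    {"dx":-0.0325,"dy":0.075,"dz":-0.08,"wx":0,"wy":0,"wz":0},
    {"dx":-0.0325,"dy":0.084,"dz":-0.08,"wx":0,"wy":0,"wz":0}
  ]
}}

```text
clock: 5.4
tool_pos: [0.4156, -0.1802, 0.2415]
eef_rot: [-0.705, 0.046, -0.043, 0.707]
contact_force: [0.3, 0.2, -2.5]
opening: 0.731
```

```bash
python3 -c "
from h import *
to('sL',.0)
for n in('top','side'):
    a=r.snapshot(n)[...,::-1]; cv2.imwrite(f'pics/{n}4.png',a); a=a[70:220,220:400] if n=='side' else a[90:290,280:440]; cv2.imwrite(f'pics/{n}4c.png',cv2.resize(a,None,fx=3,fy=3,interpolation=cv2.INTER_CUBIC))
"
```

```text
sL clock 5.4 d(mm) [ 0.1 28.5 -0.9] turn share [-0.003  -0.0014 -0.0055] open 0.731 F [ 0.3  0.2 -2.5]
```

View pics/side4c.png

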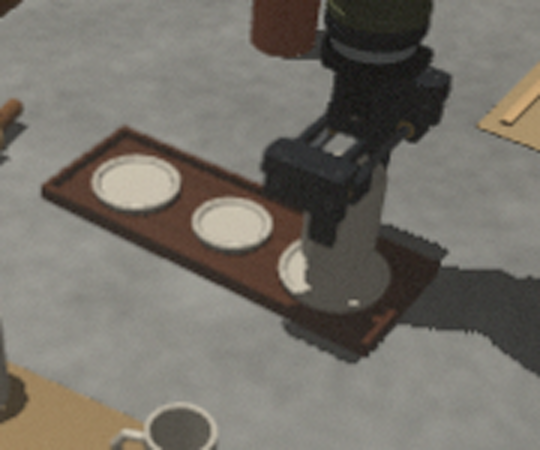

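View pics/top4c.png

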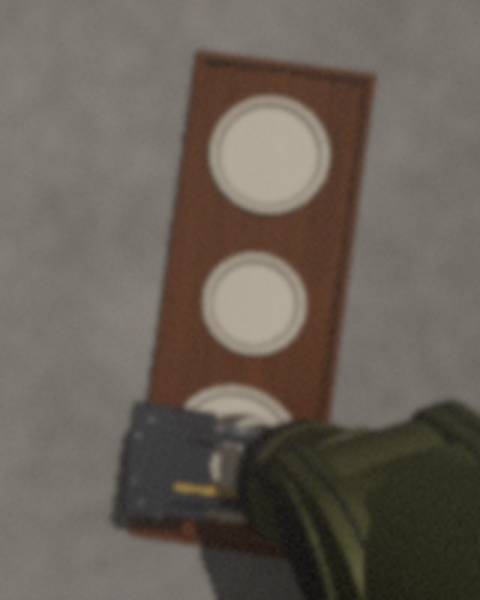

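```bash
python3 -c "
from h import *
g=r.get_state()['tool_pos'];g=np.array([.4156,-.1802,0])
t=np.linspace(0,6.28,60)
q=np.array([(px('side',g+[.032*np.cos(x),.032*np.sin(x),.0395])-[220,70]+.5)*3 for x in t]);print(q.min(0),q.max(0))
c=np.array([.4155,-.181,.016])
q=np.array([(px('side',c+[.05*np.cos(x),.05*np.sin(x),0])-[220,70]+.5)*3 for x in t]);print(q.min(0),q.max(0))
"
```

```text
[301.071011  226.4977079] [374.91451369 273.6439852 ]
[278.53588048 233.73851494] [391.88802947 307.62960404]
```

Call:
{"op": "arm_command", "data": {
  "deltas": [
    {"dx":0,"dy":0.01,"dz":-0.0005,"wx":0,"wy":0,"wz":0},
    {"dx":0,"dy":0.018,"dz":-0.0005,"wx":0,"wy":0,"wz":0},
    {"dx":0,"dy":0.022,"dz":-0.0005,"wx":0,"wy":0,"wz":0},
    {"dx":0,"dy":0.024,"dz":-0.0005,"wx":0,"wy":0,"wz":0},
    {"dx":0,"dy":0.025,"dz":-0.0005,"wx":0,"wy":0,"wz":0}
  ]
}}

```text
clock: 6.0
tool_pos: [0.4169, -0.1803, 0.2189]
eef_rot: [-0.705, 0.044, -0.045, 0.706]
contact_force: [-0.3, 0.3, -2.8]
opening: 0.73
```

Call:
{"op": "arm_command", "data": {
  "deltas": [
    {"dx":0,"dy":0.0005,"dz":0,"wx":0,"wy":0,"wz":0},
    {"dx":0,"dy":0.001,"dz":0,"wx":0,"wy":0,"wz":0},
    {"dx":0,"dy":0.0015,"dz":0,"wx":0,"wy":0,"wz":0},
    {"dx":0,"dy":0.002,"dz":0,"wx":0,"wy":0,"wz":0},
    {"dx":0,"dy":0.002,"dz":0,"wx":0,"wy":0,"wz":0}
  ]
}}

```text
clock: 6.5
tool_pos: [0.4167, -0.1805, 0.2168]
eef_rot: [-0.705, 0.044, -0.045, 0.706]
contact_force: [-0.4, 0.1, -3.3]
opening: 0.727
```

Call:
{"op": "arm_command", "data": {
  "deltas": [
    {"dx":0,"dy":0.0005,"dz":0,"wx":0,"wy":0,"wz":0},
    {"dx":0,"dy":0.001,"dz":0,"wx":0,"wy":0,"wz":0},
    {"dx":0,"dy":0.0015,"dz":0,"wx":0,"wy":0,"wz":0},
    {"dx":0,"dy":0.002,"dz":0,"wx":0,"wy":0,"wz":0},
    {"dx":0,"dy":0.002,"dz":0,"wx":0,"wy":0,"wz":0}
  ]
}}

```text
clock: 7.0
tool_pos: [0.4167, -0.1804, 0.2147]
eef_rot: [-0.705, 0.044, -0.044, 0.706]
contact_force: [-0.6, 0.2, -3.4]
opening: 0.728
```

Call:
{"op": "arm_command", "data": {
  "deltas": [
    {"dx":0,"dy":0.0005,"dz":0,"wx":0,"wy":0,"wz":0},
    {"dx":0,"dy":0.001,"dz":0,"wx":0,"wy":0,"wz":0},
    {"dx":0,"dy":0.0015,"dz":0,"wx":0,"wy":0,"wz":0},
    {"dx":0,"dy":0.0015,"dz":0,"wx":0,"wy":0,"wz":0},
    {"dx":0,"dy":0.0015,"dz":0,"wx":0,"wy":0,"wz":0}
  ]
}}

```text
clock: 7.5
tool_pos: [0.4166, -0.1804, 0.214]
eef_rot: [-0.705, 0.044, -0.045, 0.706]
contact_force: [-0.6, 0.3, 6.9]
opening: 0.733
```

Contact (about 9 N, expected height). Release with a partial opening.

Call:
{"op": "arm_command", "data": {
  "deltas": [
    {"dx":0,"dy":-0.0005,"dz":0,"wx":0,"wy":0,"wz":0},
    {"dx":0,"dy":-0.0005,"dz":0,"wx":0,"wy":0,"wz":0},
    {"dx":0,"dy":-0.0005,"dz":0,"wx":0,"wy":0,"wz":0},
    {"dx":0,"dy":-0.0005,"dz":0,"wx":0,"wy":0,"wz":0},
    {"dx":0,"dy":-0.0005,"dz":0,"wx":0,"wy":0,"wz":0}
  ],
  "claw": 1
}}

```text
clock: 8.0
tool_pos: [0.4168, -0.1804, 0.2137]
eef_rot: [-0.705, 0.044, -0.045, 0.706]
contact_force: [0.4, 0.3, -0.6]
opening: 1.001
```

Call:
{"op": "arm_command", "data": {
  "deltas": [
    {"dx":0,"dy":-0.02,"dz":0,"wx":0,"wy":0,"wz":0},
    {"dx":0,"dy":-0.045,"dz":0,"wx":0,"wy":0,"wz":0},
    {"dx":0,"dy":-0.08,"dz":0,"wx":0,"wy":0,"wz":0},
    {"dx":0,"dy":-0.12,"dz":0,"wx":0,"wy":0,"wz":0},
    {"dx":0,"dy":-0.14,"dz":0,"wx":0,"wy":0,"wz":0}
  ]
}}

```text
clock: 8.5
tool_pos: [0.4168, -0.1808, 0.3564]
eef_rot: [-0.705, 0.043, -0.046, 0.706]
contact_force: [-0.3, -0.4, 0.3]
opening: 1.0
```

```bash
python3 -c "
from h import *
to('M',.12)
for n in('top','side'):
    a=r.snapshot(n)[...,::-1]; cv2.imwrite(f'pics/{n}5.png',a); a=a[70:220,220:400] if n=='side' else a[90:290,280:440]; cv2.imwrite(f'pics/{n}5c.png',cv2.resize(a,None,fx=3,fy=3,interpolation=cv2.INTER_CUBIC))
"
```

```text
M clock 8.5 d(mm) [148.7  42.4 469.5] turn share [-0.0015 -0.0005  0.004 ] open 1.0 F [-0.3 -0.4  0.3]
```

View pics/side5c.png

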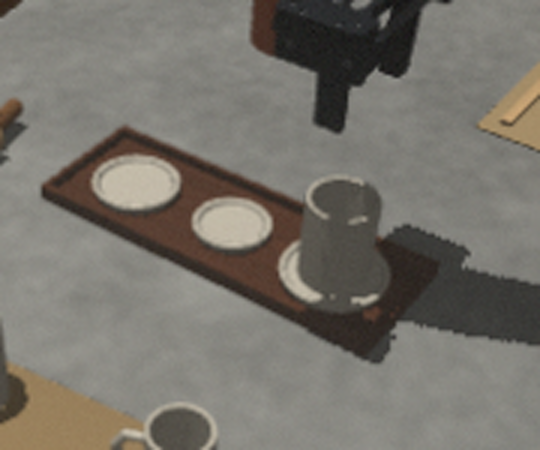

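Call:
{"op": "arm_command", "data": {
  "deltas": [
    {"dx":0.015,"dy":0,"dz":0.03,"wx":0,"wy":0,"wz":0},
    {"dx":0.03,"dy":0,"dz":0.07,"wx":0,"wy":0,"wz":0},
    {"dx":0.045,"dy":0,"dz":0.11,"wx":0,"wy":0,"wz":0},
    {"dx":0.06,"dy":0,"dz":0.155,"wx":0,"wy":0,"wz":0},
    {"dx":0.075,"dy":0,"dz":0.2,"wx":0,"wy":0,"wz":0}
  ]
}}

```text
clock: 9.1
tool_pos: [0.5165, 0.0098, 0.3527]
eef_rot: [-0.705, 0.045, -0.044, 0.706]
contact_force: [0.9, -0.3, 0.7]
opening: 1.003
```

Call:
{"op": "arm_command", "data": {
  "deltas": [
    {"dx":0.015,"dy":0,"dz":0.045,"wx":0,"wy":0,"wz":0},
    {"dx":0.03,"dy":0,"dz":0.09,"wx":0,"wy":0,"wz":0},
    {"dx":0.045,"dy":0,"dz":0.135,"wx":0,"wy":0,"wz":0},
    {"dx":0.06,"dy":0,"dz":0.175,"wx":0,"wy":0,"wz":0},
    {"dx":0.072,"dy":0.01,"dz":0.21,"wx":0,"wy":0,"wz":0}
  ]
}}

```text
clock: 9.6
tool_pos: [0.6147, 0.2104, 0.3436]
eef_rot: [-0.705, 0.044, -0.044, 0.706]
contact_force: [0.2, 0.6, -0.4]
opening: 0.999
```

```bash
python3 -c "
from h import *
to('M',.08)"
```

```text
M clock 9.6 d(mm) [ 1.8 68.7 56.4] turn share [-0.0025  0.0017  0.0013] open 0.999 F [ 0.2  0.6 -0.4]
```

Call:
{"op": "arm_command", "data": {
  "deltas": [
    {"dx":0.001,"dy":0.01,"dz":0.03,"wx":0,"wy":0,"wz":0},
    {"dx":0.002,"dy":0.02,"dz":0.05,"wx":0,"wy":0,"wz":0},
    {"dx":0.002,"dy":0.045,"dz":0.0565,"wx":0,"wy":0,"wz":0},
    {"dx":0.002,"dy":0.065,"dz":0.0565,"wx":0,"wy":0,"wz":0},
    {"dx":0.002,"dy":0.0685,"dz":0.0565,"wx":0,"wy":0,"wz":0}
  ]
}}

```text
clock: 10.1
tool_pos: [0.6215, 0.2632, 0.2714]
eef_rot: [0.707, -0.046, 0.042, -0.705]
contact_force: [-0.3, -0.1, -0.2]
opening: 0.998
```

```bash
python3 -c "
from h import *
to('M')
a=r.snapshot('side')[...,::-1][150:330,100:300]; cv2.imwrite('pics/side6.png',cv2.resize(a,None,fx=3,fy=3,interpolation=cv2.INTER_CUBIC))
"
```

```text
M clock 10.1 d(mm) [ 2.1 76.4  3.6] turn share [ 0.0046  0.0015 -0.0073] open 0.998 F [-0.3 -0.1 -0.2]
```

View pics/side6.png

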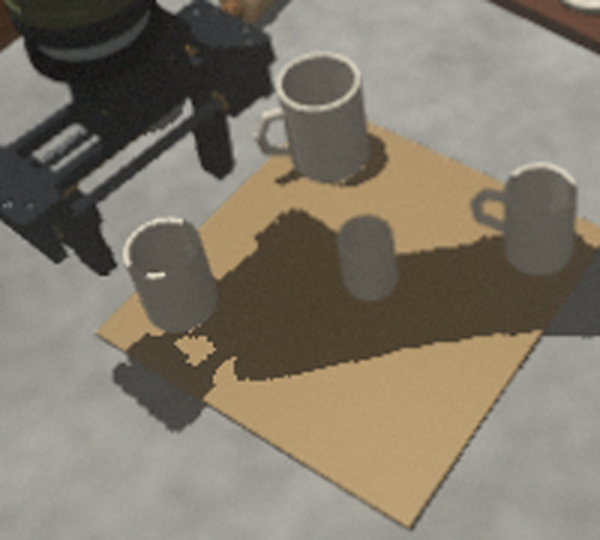

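Call:
{"op": "arm_command", "data": {
  "deltas": [
    {"dx":0.001,"dy":0.02,"dz":0.002,"wx":0,"wy":0,"wz":0},
    {"dx":0.001,"dy":0.04,"dz":0.002,"wx":0,"wy":0,"wz":0},
    {"dx":0.001,"dy":0.06,"dz":0.002,"wx":0,"wy":0,"wz":0},
    {"dx":0.001,"dy":0.072,"dz":0.002,"wx":0,"wy":0,"wz":0},
    {"dx":0.001,"dy":0.078,"dz":0.002,"wx":0,"wy":0,"wz":0}
  ]
}}

```text
clock: 10.65
tool_pos: [0.6243, 0.2652, 0.1973]
eef_rot: [-0.705, 0.045, -0.044, 0.706]
contact_force: [0.1, 0.5, 0.2]
opening: 1.006
```

```bash
python3 -c "
from h import *
to('M')"
```

```text
M clock 10.65 d(mm) [-0.9  2.3  1. ] turn share [-0.001  -0.0005 -0.0006] open 1.006 F [0.1 0.5 0.2]
```

Call:
{"op": "arm_command", "data": {
  "deltas": [
    {"dx":0,"dy":0,"dz":0,"wx":0,"wy":0,"wz":0},
    {"dx":0,"dy":0,"dz":0,"wx":0,"wy":0,"wz":0},
    {"dx":0,"dy":0,"dz":0,"wx":0,"wy":0,"wz":0},
    {"dx":0,"dy":0,"dz":0,"wx":0,"wy":0,"wz":0},
    {"dx":0,"dy":0,"dz":0,"wx":0,"wy":0,"wz":0}
  ],
  "claw": -1
}}

```text
clock: 11.15
tool_pos: [0.6246, 0.2659, 0.1988]
eef_rot: [-0.705, 0.044, -0.045, 0.707]
contact_force: [-0.1, 0.0, 1.8]
opening: 0.595
```

Call:
{"op": "arm_command", "data": {
  "deltas": [
    {"dx":0,"dy":0,"dz":0,"wx":0,"wy":0,"wz":0},
    {"dx":0,"dy":0,"dz":0,"wx":0,"wy":0,"wz":0},
    {"dx":0,"dy":0,"dz":0,"wx":0,"wy":0,"wz":0},
    {"dx":0,"dy":0,"dz":0,"wx":0,"wy":0,"wz":0},
    {"dx":0,"dy":0,"dz":0,"wx":0,"wy":0,"wz":0}
  ]
}}

```text
clock: 11.65
tool_pos: [0.6247, 0.266, 0.1988]
eef_rot: [-0.705, 0.044, -0.045, 0.707]
contact_force: [-0.5, 0.2, 5.5]
opening: 0.589
```

Call:
{"op": "arm_command", "data": {
  "deltas": [
    {"dx":0,"dy":-0.01,"dz":0,"wx":0,"wy":0,"wz":0},
    {"dx":0,"dy":-0.03,"dz":0,"wx":0,"wy":0,"wz":0},
    {"dx":0,"dy":-0.06,"dz":0,"wx":0,"wy":0,"wz":0},
    {"dx":0,"dy":-0.09,"dz":0,"wx":0,"wy":0,"wz":0},
    {"dx":0,"dy":-0.13,"dz":0,"wx":0,"wy":0,"wz":0}
  ]
}}

```text
clock: 12.15
tool_pos: [0.6234, 0.2643, 0.3274]
eef_rot: [0.706, -0.046, 0.043, -0.705]
contact_force: [0.8, 0.3, -2.8]
opening: 0.594
```

```bash
python3 -c "
from h import *
to('sM',.12)"
```

```text
sM clock 12.15 d(mm) [  70.3    8.1 -467.1] turn share [ 0.0027 -0.     -0.0051] open 0.594 F [ 0.8  0.3 -2.8]
```

Call:
{"op": "arm_command", "data": {
  "deltas": [
    {"dx":0.003,"dy":0,"dz":-0.02,"wx":0,"wy":0,"wz":0},
    {"dx":0.009,"dy":0,"dz":-0.06,"wx":0,"wy":0,"wz":0},
    {"dx":0.015,"dy":0,"dz":-0.1,"wx":0,"wy":0,"wz":0},
    {"dx":0.021,"dy":0,"dz":-0.14,"wx":0,"wy":0,"wz":0},
    {"dx":0.028,"dy":0,"dz":-0.185,"wx":0,"wy":0,"wz":0}
  ]
}}

```text
clock: 12.65
tool_pos: [0.6281, 0.0771, 0.3275]
eef_rot: [-0.705, 0.044, -0.043, 0.706]
contact_force: [0.9, -1.4, -2.0]
opening: 0.594
```

Call:
{"op": "arm_command", "data": {
  "deltas": [
    {"dx":0.007,"dy":0,"dz":-0.045,"wx":0,"wy":0,"wz":0},
    {"dx":0.013,"dy":0,"dz":-0.09,"wx":0,"wy":0,"wz":0},
    {"dx":0.02,"dy":0,"dz":-0.135,"wx":0,"wy":0,"wz":0},
    {"dx":0.027,"dy":0,"dz":-0.18,"wx":0,"wy":0,"wz":0},
    {"dx":0.032,"dy":0,"dz":-0.215,"wx":0,"wy":0,"wz":0}
  ]
}}

```text
clock: 13.15
tool_pos: [0.6325, -0.1433, 0.3269]
eef_rot: [0.706, -0.046, 0.045, -0.705]
contact_force: [0.9, -0.2, -2.2]
opening: 0.589
```

```bash
python3 -c "
from h import *
to('sM',.03)"
```

```text
sM clock 13.15 d(mm) [ 10.5  96.9 -63.8] turn share [ 0.0014 -0.004  -0.0027] open 0.589 F [ 0.9 -0.2 -2.2]
```

Call:
{"op": "arm_command", "data": {
  "deltas": [
    {"dx":0.005,"dy":0,"dz":-0.035,"wx":0,"wy":0,"wz":0},
    {"dx":0.0105,"dy":0.02,"dz":-0.064,"wx":0,"wy":0,"wz":0},
    {"dx":0.0105,"dy":0.055,"dz":-0.064,"wx":0,"wy":0,"wz":0},
    {"dx":0.0105,"dy":0.085,"dz":-0.064,"wx":0,"wy":0,"wz":0},
    {"dx":0.0105,"dy":0.097,"dz":-0.064,"wx":0,"wy":0,"wz":0}
  ]
}}

```text
clock: 13.65
tool_pos: [0.634, -0.2041, 0.2269]
eef_rot: [-0.705, 0.047, -0.042, 0.706]
contact_force: [-0.6, -0.5, -2.1]
opening: 0.59
```

```bash
python3 -c "
from h import *
to('sM')
a=r.snapshot('side')[...,::-1][70:220,220:400]; cv2.imwrite('pics/side7.png',cv2.resize(a,None,fx=3,fy=3,interpolation=cv2.INTER_CUBIC))
to('sM')
"
```

```text
sM clock 13.65 d(mm) [ 1.2 26.8 -3.9] turn share [-0.0021 -0.0006 -0.009 ] open 0.59 F [-0.6 -0.5 -2.1]
sM clock 13.7 d(mm) [ 1.1 26.3 -4.4] turn share [-0.0025  0.0002 -0.0094] open 0.594 F [-0.8 -0.1 -3.9]
```

View pics/side7.png

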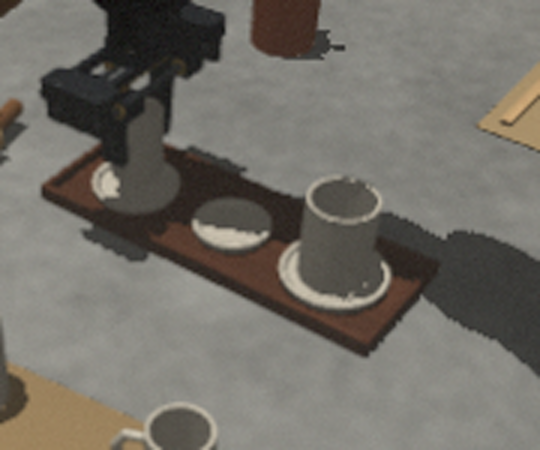

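Call:
{"op": "arm_command", "data": {
  "deltas": [
    {"dx":0,"dy":0.006,"dz":0,"wx":0,"wy":0,"wz":0},
    {"dx":0,"dy":0.012,"dz":0,"wx":0,"wy":0,"wz":0},
    {"dx":0,"dy":0.015,"dz":0,"wx":0,"wy":0,"wz":0},
    {"dx":0,"dy":0.016,"dz":0,"wx":0,"wy":0,"wz":0},
    {"dx":0,"dy":0.016,"dz":0,"wx":0,"wy":0,"wz":0}
  ]
}}

```text
clock: 14.2
tool_pos: [0.6362, -0.2037, 0.2148]
eef_rot: [-0.705, 0.044, -0.045, 0.706]
contact_force: [-0.9, -0.1, -2.1]
opening: 0.591
```

```bash
python3 -c "
from h import *
to('sM')
a=r.snapshot('side')[...,::-1][70:220,220:400]; cv2.imwrite('pics/side8.png',cv2.resize(a,None,fx=3,fy=3,interpolation=cv2.INTER_CUBIC))
to('sM')
"
```

```text
sM clock 14.2 d(mm) [-1.2 14.8 -4.5] turn share [-0.0019 -0.0001  0.001 ] open 0.591 F [-0.9 -0.1 -2.1]
sM clock 14.25 d(mm) [-1.2 14.8 -4.5] turn share [-0.0019 -0.0002  0.0011] open 0.592 F [-0.3 -0.4 -1.6]
```

View pics/side8.png

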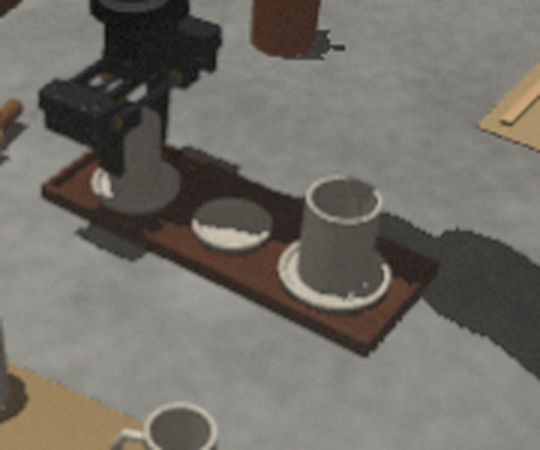

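```bash
python3 -c "
from h import *
a=r.snapshot('side')[...,::-1][100:150,240:300]; a=cv2.convertScaleAbs(cv2.resize(a,None,fx=10,fy=10,interpolation=cv2.INTER_CUBIC),alpha=1.6); cv2.imwrite('pics/side9.png',a)
t=np.linspace(0,6.28,60)
def e(c,R): 
  q=np.array([(px('side',np.array(c)+[R*np.cos(x),R*np.sin(x),0])-[240,100]+.5)*10 for x in t]);print(q.min(0).round(),q.max(0).round())
p=r.get_state()['tool_pos']
e([p[0],p[1],p[2]-.1988+.006],.026);e([p[0],p[1],p[2]-.1988+.006+.05],.026);e([.6345,-.208,.016],.044);e([.637,-.212,.016],.044)
to('sM')
"
```

```text
[153. 242.] [331. 348.]
[149.  99.] [333. 203.]
[105. 218.] [405. 397.]
[105. 209.] [403. 387.]
sM clock 14.3 d(mm) [-1.2 14.8 -4.5] turn share [-0.002  -0.0002  0.0012] open 0.591 F [ 0.  -0.4 -2.5]
```

View pics/side9.png

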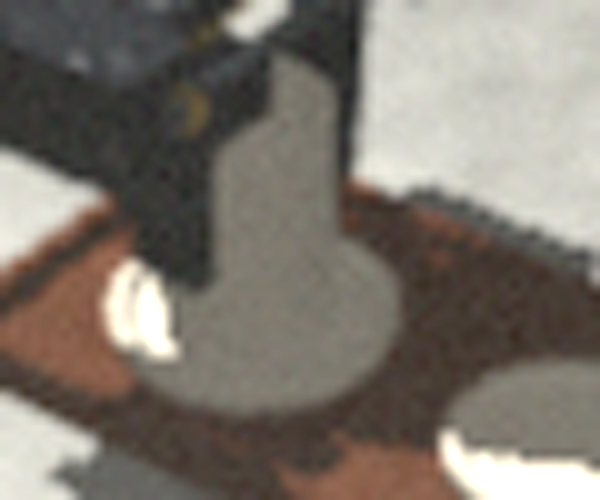

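Call:
{"op": "arm_command", "data": {
  "deltas": [
    {"dx":0,"dy":0.003,"dz":-0.0015,"wx":0,"wy":0,"wz":0},
    {"dx":0,"dy":0.005,"dz":-0.003,"wx":0,"wy":0,"wz":0},
    {"dx":0,"dy":0.007,"dz":-0.003,"wx":0,"wy":0,"wz":0},
    {"dx":0,"dy":0.008,"dz":-0.003,"wx":0,"wy":0,"wz":0},
    {"dx":0,"dy":0.009,"dz":-0.003,"wx":0,"wy":0,"wz":0}
  ]
}}

```text
clock: 14.8
tool_pos: [0.6357, -0.2066, 0.2051]
eef_rot: [-0.705, 0.044, -0.044, 0.706]
contact_force: [-0.3, 0.4, -1.2]
opening: 0.593
```

Call:
{"op": "arm_command", "data": {
  "deltas": [
    {"dx":0,"dy":0.0005,"dz":0,"wx":0,"wy":0,"wz":0},
    {"dx":0,"dy":0.001,"dz":0,"wx":0,"wy":0,"wz":0},
    {"dx":0,"dy":0.0015,"dz":0,"wx":0,"wy":0,"wz":0},
    {"dx":0,"dy":0.0015,"dz":0,"wx":0,"wy":0,"wz":0},
    {"dx":0,"dy":0.0015,"dz":0,"wx":0,"wy":0,"wz":0}
  ]
}}

```text
clock: 15.3
tool_pos: [0.6357, -0.2066, 0.2039]
eef_rot: [-0.705, 0.044, -0.045, 0.706]
contact_force: [-0.0, 0.3, -2.1]
opening: 0.59
```

Call:
{"op": "arm_command", "data": {
  "deltas": [
    {"dx":0,"dy":0.0005,"dz":0,"wx":0,"wy":0,"wz":0},
    {"dx":0,"dy":0.001,"dz":0,"wx":0,"wy":0,"wz":0},
    {"dx":0,"dy":0.001,"dz":0,"wx":0,"wy":0,"wz":0},
    {"dx":0,"dy":0.001,"dz":0,"wx":0,"wy":0,"wz":0},
    {"dx":0,"dy":0.001,"dz":0,"wx":0,"wy":0,"wz":0}
  ]
}}

```text
clock: 15.8
tool_pos: [0.6357, -0.2066, 0.2037]
eef_rot: [-0.705, 0.044, -0.045, 0.706]
contact_force: [-2.2, 0.4, 5.8]
opening: 0.592
```

Contact at the expected height (about 8 N). Release.

Call:
{"op": "arm_command", "data": {
  "deltas": [
    {"dx":0,"dy":-0.0005,"dz":0,"wx":0,"wy":0,"wz":0},
    {"dx":0,"dy":-0.0005,"dz":0,"wx":0,"wy":0,"wz":0},
    {"dx":0,"dy":-0.0005,"dz":0,"wx":0,"wy":0,"wz":0},
    {"dx":0,"dy":-0.0005,"dz":0,"wx":0,"wy":0,"wz":0},
    {"dx":0,"dy":-0.0005,"dz":0,"wx":0,"wy":0,"wz":0}
  ],
  "claw": 0.8
}}

```text
clock: 16.3
tool_pos: [0.6357, -0.2066, 0.2032]
eef_rot: [-0.705, 0.044, -0.045, 0.706]
contact_force: [-0.3, -0.2, -0.1]
opening: 0.9
```

Call:
{"op": "arm_command", "data": {
  "deltas": [
    {"dx":0,"dy":-0.02,"dz":0,"wx":0,"wy":0,"wz":0},
    {"dx":0,"dy":-0.045,"dz":0,"wx":0,"wy":0,"wz":0},
    {"dx":0,"dy":-0.08,"dz":0,"wx":0,"wy":0,"wz":0},
    {"dx":0,"dy":-0.12,"dz":0,"wx":0,"wy":0,"wz":0},
    {"dx":0,"dy":-0.14,"dz":0,"wx":0,"wy":0,"wz":0}
  ]
}}

```text
clock: 16.8
tool_pos: [0.6365, -0.2068, 0.3469]
eef_rot: [-0.705, 0.043, -0.046, 0.706]
contact_force: [0.3, -0.8, 0.4]
opening: 0.903
```

```bash
python3 -c "
from h import *
a=r.snapshot('side')[...,::-1][70:220,220:400]; cv2.imwrite('pics/side10.png',cv2.resize(a,None,fx=3,fy=3,interpolation=cv2.INTER_CUBIC))
to('S',.08)
"
```

```text
S clock 16.85 d(mm) [-168.9   81.2  369.6] turn share [-0.0014 -0.0008  0.0115] open 0.9 F [ 0.1 -0.4  1.6]
```

View pics/side10.png

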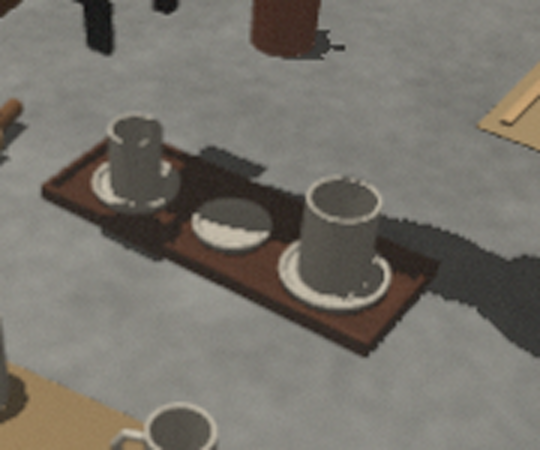

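Call:
{"op": "arm_command", "data": {
  "deltas": [
    {"dx":-0.015,"dy":0,"dz":0.03,"wx":0,"wy":0,"wz":0},
    {"dx":-0.033,"dy":0,"dz":0.07,"wx":0,"wy":0,"wz":0},
    {"dx":-0.05,"dy":0,"dz":0.11,"wx":0,"wy":0,"wz":0},
    {"dx":-0.07,"dy":0,"dz":0.15,"wx":0,"wy":0,"wz":0},
    {"dx":-0.09,"dy":0,"dz":0.19,"wx":0,"wy":0,"wz":0}
  ]
}}

```text
clock: 17.35
tool_pos: [0.5693, -0.0056, 0.3431]
eef_rot: [-0.705, 0.045, -0.045, 0.706]
contact_force: [0.7, -0.4, 0.3]
opening: 0.9
```

Call:
{"op": "arm_command", "data": {
  "deltas": [
    {"dx":-0.02,"dy":0,"dz":0.04,"wx":0,"wy":0,"wz":0},
    {"dx":-0.04,"dy":0,"dz":0.08,"wx":0,"wy":0,"wz":0},
    {"dx":-0.055,"dy":0,"dz":0.12,"wx":0,"wy":0,"wz":0},
    {"dx":-0.07,"dy":0,"dz":0.155,"wx":0,"wy":0,"wz":0},
    {"dx":-0.079,"dy":0,"dz":0.18,"wx":0,"wy":0,"wz":0}
  ]
}}

```text
clock: 17.85
tool_pos: [0.513, 0.1846, 0.3436]
eef_rot: [-0.705, 0.043, -0.043, 0.707]
contact_force: [1.2, 0.0, -0.5]
opening: 0.898
```

```bash
python3 -c "
from h import *
to('S',.07)"
```

```text
S clock 17.85 d(mm) [ 4.4 86.6 -3.3] turn share [-0.0036  0.0044 -0.0011] open 0.898 F [ 1.2  0.  -0.5]
```

Call:
{"op": "arm_command", "data": {
  "deltas": [
    {"dx":0.001,"dy":0.02,"dz":0,"wx":0,"wy":0,"wz":0},
    {"dx":0.002,"dy":0.05,"dz":0,"wx":0,"wy":0,"wz":0},
    {"dx":0.002,"dy":0.07,"dz":0,"wx":0,"wy":0,"wz":0},
    {"dx":0.002,"dy":0.08,"dz":0,"wx":0,"wy":0,"wz":0},
    {"dx":0.002,"dy":0.083,"dz":0,"wx":0,"wy":0,"wz":0}
  ]
}}

```text
clock: 18.35
tool_pos: [0.5161, 0.1812, 0.2597]
eef_rot: [-0.705, 0.045, -0.044, 0.706]
contact_force: [-0.0, -0.2, -0.3]
opening: 0.901
```

```bash
python3 -c "
from h import *
to('S')
a=r.snapshot('side')[...,::-1][130:310,140:320]; cv2.imwrite('pics/side11.png',cv2.resize(a,None,fx=3.3,fy=3.3,interpolation=cv2.INTER_CUBIC))
to('S')"
```

```text
S clock 18.35 d(mm) [ 1.  72.7 -0.2] turn share [-0.0007  0.0001 -0.0021] open 0.901 F [-0.  -0.2 -0.3]
S clock 18.4 d(mm) [ 0.8 73.2 -0.3] turn share [-0.0014 -0.     -0.0011] open 0.9 F [ 0.  -0.3  0.1]
```

View pics/side11.png

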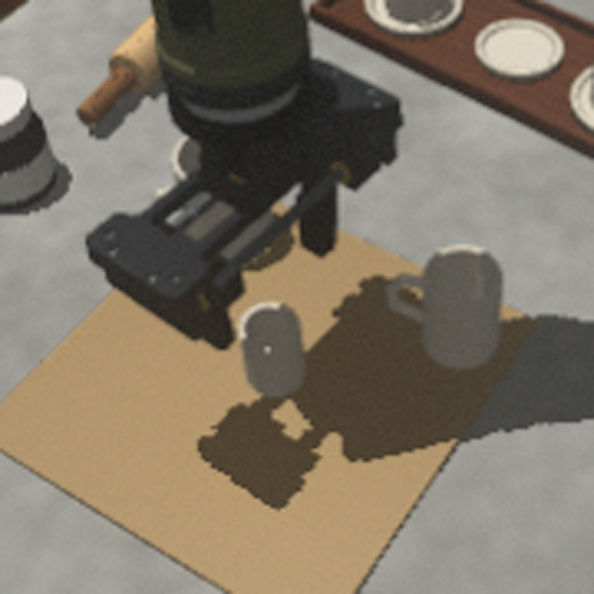

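Call:
{"op": "arm_command", "data": {
  "deltas": [
    {"dx":0,"dy":0.02,"dz":0,"wx":0,"wy":0,"wz":0},
    {"dx":0,"dy":0.04,"dz":0,"wx":0,"wy":0,"wz":0},
    {"dx":0,"dy":0.055,"dz":0,"wx":0,"wy":0,"wz":0},
    {"dx":0,"dy":0.067,"dz":0,"wx":0,"wy":0,"wz":0},
    {"dx":0,"dy":0.072,"dz":0,"wx":0,"wy":0,"wz":0}
  ]
}}

```text
clock: 18.9
tool_pos: [0.5166, 0.1815, 0.1886]
eef_rot: [-0.705, 0.044, -0.045, 0.706]
contact_force: [-0.4, 0.9, 0.3]
opening: 0.9
```

Call:
{"op": "arm_command", "data": {
  "deltas": [
    {"dx":0,"dy":0,"dz":0,"wx":0,"wy":0,"wz":0},
    {"dx":0,"dy":0,"dz":0,"wx":0,"wy":0,"wz":0},
    {"dx":0,"dy":0,"dz":0,"wx":0,"wy":0,"wz":0},
    {"dx":0,"dy":0,"dz":0,"wx":0,"wy":0,"wz":0},
    {"dx":0,"dy":0,"dz":0,"wx":0,"wy":0,"wz":0}
  ],
  "claw": -1
}}

```text
clock: 19.4
tool_pos: [0.5166, 0.1814, 0.1893]
eef_rot: [-0.705, 0.044, -0.045, 0.706]
contact_force: [0.3, -0.5, 0.3]
opening: 0.471
```

Call:
{"op": "arm_command", "data": {
  "deltas": [
    {"dx":0,"dy":0,"dz":0,"wx":0,"wy":0,"wz":0},
    {"dx":0,"dy":0,"dz":0,"wx":0,"wy":0,"wz":0},
    {"dx":0,"dy":0,"dz":0,"wx":0,"wy":0,"wz":0},
    {"dx":0,"dy":0,"dz":0,"wx":0,"wy":0,"wz":0},
    {"dx":0,"dy":0,"dz":0,"wx":0,"wy":0,"wz":0}
  ]
}}

```text
clock: 19.9
tool_pos: [0.5166, 0.1815, 0.1892]
eef_rot: [-0.705, 0.044, -0.045, 0.706]
contact_force: [0.2, 0.0, 5.1]
opening: 0.45
```

Call:
{"op": "arm_command", "data": {
  "deltas": [
    {"dx":0,"dy":-0.01,"dz":0,"wx":0,"wy":0,"wz":0},
    {"dx":0,"dy":-0.03,"dz":0,"wx":0,"wy":0,"wz":0},
    {"dx":0,"dy":-0.065,"dz":0,"wx":0,"wy":0,"wz":0},
    {"dx":0,"dy":-0.105,"dz":0,"wx":0,"wy":0,"wz":0},
    {"dx":0,"dy":-0.14,"dz":0,"wx":0,"wy":0,"wz":0}
  ]
}}

```text
clock: 20.4
tool_pos: [0.5161, 0.181, 0.3307]
eef_rot: [-0.705, 0.045, -0.044, 0.706]
contact_force: [0.7, 0.2, -0.9]
opening: 0.442
```

```bash
python3 -c "
from h import *
to('sS',.14)"
```

```text
sS clock 20.4 d(mm) [  56.2   -1.8 -373.4] turn share [-0.0018  0.     -0.0004] open 0.442 F [ 0.7  0.2 -0.9]
```

Call:
{"op": "arm_command", "data": {
  "deltas": [
    {"dx":0.004,"dy":0,"dz":-0.02,"wx":0,"wy":0,"wz":0},
    {"dx":0.01,"dy":0,"dz":-0.055,"wx":0,"wy":0,"wz":0},
    {"dx":0.016,"dy":0,"dz":-0.095,"wx":0,"wy":0,"wz":0},
    {"dx":0.022,"dy":0,"dz":-0.135,"wx":0,"wy":0,"wz":0},
    {"dx":0.028,"dy":0,"dz":-0.175,"wx":0,"wy":0,"wz":0}
  ]
}}

```text
clock: 20.9
tool_pos: [0.5218, 0.0025, 0.3288]
eef_rot: [-0.705, 0.044, -0.044, 0.706]
contact_force: [-0.4, -0.1, 0.2]
opening: 0.449
```

Call:
{"op": "arm_command", "data": {
  "deltas": [
    {"dx":0.006,"dy":0,"dz":-0.04,"wx":0,"wy":0,"wz":0},
    {"dx":0.012,"dy":0,"dz":-0.08,"wx":0,"wy":0,"wz":0},
    {"dx":0.018,"dy":0,"dz":-0.12,"wx":0,"wy":0,"wz":0},
    {"dx":0.024,"dy":0,"dz":-0.16,"wx":0,"wy":0,"wz":0},
    {"dx":0.028,"dy":0,"dz":-0.198,"wx":0,"wy":0,"wz":0}
  ]
}}

```text
clock: 21.4
tool_pos: [0.5246, -0.1979, 0.3284]
eef_rot: [-0.705, 0.045, -0.045, 0.706]
contact_force: [0.6, 0.1, -0.7]
opening: 0.443
```

Call:
{"op": "arm_command", "data": {
  "deltas": [
    {"dx":0,"dy":0.01,"dz":0,"wx":0,"wy":0,"wz":0},
    {"dx":0,"dy":0.03,"dz":0,"wx":0,"wy":0,"wz":0},
    {"dx":0,"dy":0.06,"dz":0,"wx":0,"wy":0,"wz":0},
    {"dx":0,"dy":0.075,"dz":0,"wx":0,"wy":0,"wz":0},
    {"dx":0,"dy":0.08,"dz":0,"wx":0,"wy":0,"wz":0}
  ]
}}

```text
clock: 21.9
tool_pos: [0.5243, -0.1949, 0.2467]
eef_rot: [-0.705, 0.045, -0.043, 0.707]
contact_force: [-0.2, -0.7, -2.0]
opening: 0.445
```

```bash
python3 -c "
from h import *
a=r.snapshot('side')[...,::-1][70:220,220:400]; cv2.imwrite('pics/side12.png',cv2.resize(a,None,fx=3,fy=3,interpolation=cv2.INTER_CUBIC))
to('sS',0)"
```

```text
sS clock 21.95 d(mm) [ 0.7 54.9 -1.6] turn share [-0.003   0.001  -0.0037] open 0.443 F [-0.2 -0.4 -0.9]
```

View pics/side12.png

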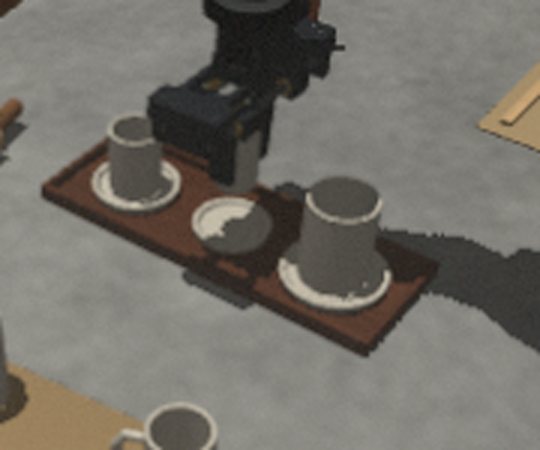

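Call:
{"op": "arm_command", "data": {
  "deltas": [
    {"dx":0,"dy":0.01,"dz":-0.001,"wx":0,"wy":0,"wz":0},
    {"dx":0,"dy":0.025,"dz":-0.001,"wx":0,"wy":0,"wz":0},
    {"dx":0,"dy":0.035,"dz":-0.001,"wx":0,"wy":0,"wz":0},
    {"dx":0,"dy":0.042,"dz":-0.001,"wx":0,"wy":0,"wz":0},
    {"dx":0,"dy":0.045,"dz":-0.001,"wx":0,"wy":0,"wz":0}
  ]
}}

```text
clock: 22.45
tool_pos: [0.525, -0.1966, 0.2029]
eef_rot: [-0.705, 0.045, -0.044, 0.706]
contact_force: [-0.4, -0.0, -1.5]
opening: 0.443
```

```bash
python3 -c "
from h import *
a=r.snapshot('side')[...,::-1][70:220,220:400]; cv2.imwrite('pics/side13.png',cv2.resize(a,None,fx=3,fy=3,interpolation=cv2.INTER_CUBIC))
to('sS',0)"
```

```text
sS clock 22.5 d(mm) [-0.  10.8 -0. ] turn share [-0.0022  0.0001 -0.0005] open 0.446 F [ 0.4  0.3 -0.9]
```

View pics/side13.png

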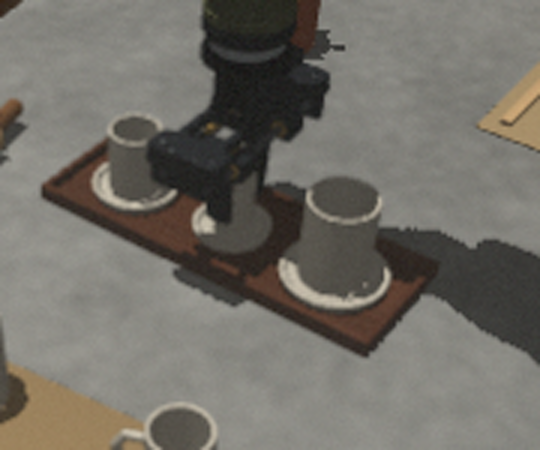

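Call:
{"op": "arm_command", "data": {
  "deltas": [
    {"dx":0,"dy":0.002,"dz":0,"wx":0,"wy":0,"wz":0},
    {"dx":0,"dy":0.004,"dz":0,"wx":0,"wy":0,"wz":0},
    {"dx":0,"dy":0.006,"dz":0,"wx":0,"wy":0,"wz":0},
    {"dx":0,"dy":0.007,"dz":0,"wx":0,"wy":0,"wz":0},
    {"dx":0,"dy":0.007,"dz":0,"wx":0,"wy":0,"wz":0}
  ]
}}

```text
clock: 23.0
tool_pos: [0.5251, -0.1966, 0.1963]
eef_rot: [-0.705, 0.044, -0.045, 0.706]
contact_force: [0.4, -0.2, -1.0]
opening: 0.445
```

Call:
{"op": "arm_command", "data": {
  "deltas": [
    {"dx":0,"dy":0.0005,"dz":0,"wx":0,"wy":0,"wz":0},
    {"dx":0,"dy":0.001,"dz":0,"wx":0,"wy":0,"wz":0},
    {"dx":0,"dy":0.0015,"dz":0,"wx":0,"wy":0,"wz":0},
    {"dx":0,"dy":0.0015,"dz":0,"wx":0,"wy":0,"wz":0},
    {"dx":0,"dy":0.0015,"dz":0,"wx":0,"wy":0,"wz":0}
  ]
}}

```text
clock: 23.5
tool_pos: [0.5251, -0.1966, 0.1948]
eef_rot: [-0.705, 0.044, -0.045, 0.706]
contact_force: [0.7, 0.2, -1.2]
opening: 0.446
```

Call:
{"op": "arm_command", "data": {
  "deltas": [
    {"dx":0,"dy":0.0005,"dz":0,"wx":0,"wy":0,"wz":0},
    {"dx":0,"dy":0.001,"dz":0,"wx":0,"wy":0,"wz":0},
    {"dx":0,"dy":0.001,"dz":0,"wx":0,"wy":0,"wz":0},
    {"dx":0,"dy":0.001,"dz":0,"wx":0,"wy":0,"wz":0},
    {"dx":0,"dy":0.001,"dz":0,"wx":0,"wy":0,"wz":0}
  ]
}}

```text
clock: 24.0
tool_pos: [0.5251, -0.1966, 0.1942]
eef_rot: [-0.705, 0.044, -0.045, 0.706]
contact_force: [-1.5, 0.7, 6.5]
opening: 0.442
```

Call:
{"op": "arm_command", "data": {
  "deltas": [
    {"dx":0,"dy":-0.0005,"dz":0,"wx":0,"wy":0,"wz":0},
    {"dx":0,"dy":-0.0005,"dz":0,"wx":0,"wy":0,"wz":0},
    {"dx":0,"dy":-0.0005,"dz":0,"wx":0,"wy":0,"wz":0},
    {"dx":0,"dy":-0.0005,"dz":0,"wx":0,"wy":0,"wz":0},
    {"dx":0,"dy":-0.0005,"dz":0,"wx":0,"wy":0,"wz":0}
  ],
  "claw": 0.6
}}

```text
clock: 24.5
tool_pos: [0.5251, -0.1966, 0.1942]
eef_rot: [-0.705, 0.044, -0.045, 0.706]
contact_force: [0.2, -0.1, 0.4]
opening: 0.8
```

Call:
{"op": "arm_command", "data": {
  "deltas": [
    {"dx":0,"dy":-0.02,"dz":0,"wx":0,"wy":0,"wz":0},
    {"dx":0,"dy":-0.045,"dz":0,"wx":0,"wy":0,"wz":0},
    {"dx":0,"dy":-0.08,"dz":0,"wx":0,"wy":0,"wz":0},
    {"dx":0,"dy":-0.12,"dz":0,"wx":0,"wy":0,"wz":0},
    {"dx":0,"dy":-0.16,"dz":0,"wx":0,"wy":0,"wz":0}
  ]
}}

```text
clock: 25.0
tool_pos: [0.5247, -0.1969, 0.3555]
eef_rot: [-0.705, 0.045, -0.044, 0.706]
contact_force: [1.4, -0.1, 0.2]
opening: 0.798
```

Call:
{"op": "arm_command", "data": {
  "deltas": [
    {"dx":0,"dy":0,"dz":0.04,"wx":0,"wy":0,"wz":0},
    {"dx":0,"dy":0,"dz":0.08,"wx":0,"wy":0,"wz":0},
    {"dx":0,"dy":0,"dz":0.12,"wx":0,"wy":0,"wz":0},
    {"dx":0,"dy":0,"dz":0.16,"wx":0,"wy":0,"wz":0},
    {"dx":0,"dy":0,"dz":0.2,"wx":0,"wy":0,"wz":0}
  ]
}}

```text
clock: 25.5
tool_pos: [0.55, 0.003, 0.3547]
eef_rot: [-0.705, 0.044, -0.045, 0.706]
contact_force: [1.1, 0.5, 0.3]
opening: 0.795
```

```bash
python3 -c "
from h import *
for n in('top','side'):
    a=r.snapshot(n)[...,::-1]; cv2.imwrite(f'pics/{n}14.png',a); a=a[70:220,220:400] if n=='side' else a[90:290,180:440]; cv2.imwrite(f'pics/{n}14c.png',cv2.resize(a,None,fx=3,fy=3,interpolation=cv2.INTER_CUBIC))
to('sS')"
```

```text
sS clock 25.6 d(mm) [  -1.9  161.7 -208.1] turn share [-0.0097  0.013   0.0021] open 0.805 F [ 0.  -0.6 -0.4]
```

View pics/side14c.png

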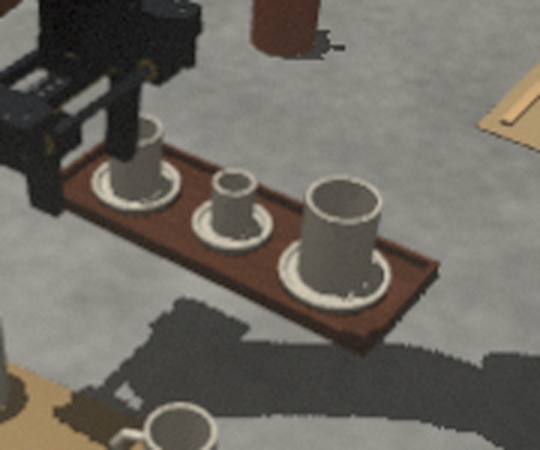

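View pics/top14c.png

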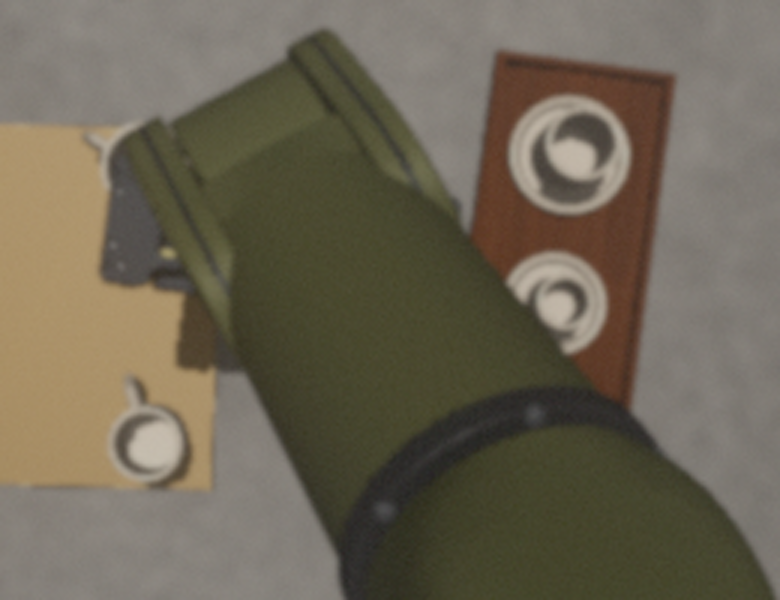

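View pics/side14.png

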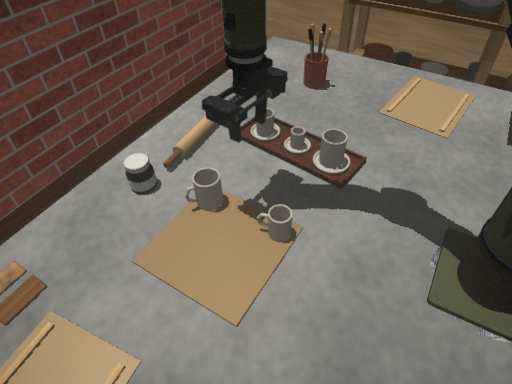

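Call:
{"op": "arm_command", "data": {
  "deltas": [
    {"dx":0,"dy":0,"dz":0.04,"wx":0,"wy":0,"wz":0},
    {"dx":0,"dy":0,"dz":0.085,"wx":0,"wy":0,"wz":0},
    {"dx":0,"dy":0,"dz":0.13,"wx":0,"wy":0,"wz":0},
    {"dx":0,"dy":0,"dz":0.175,"wx":0,"wy":0,"wz":0},
    {"dx":0,"dy":0,"dz":0.21,"wx":0,"wy":0,"wz":0}
  ]
}}

```text
clock: 26.1
tool_pos: [0.5764, 0.2123, 0.355]
eef_rot: [-0.705, 0.044, -0.044, 0.707]
contact_force: [0.0, 0.9, -0.2]
opening: 0.8
```

```bash
python3 -c "
from h import *
a=r.snapshot('top')[...,::-1][100:285,310:420]; cv2.imwrite('pics/top15.png',cv2.resize(a,None,fx=3.2,fy=3.2,interpolation=cv2.INTER_CUBIC))
"
```

```text
(no output)
```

View pics/top15.png

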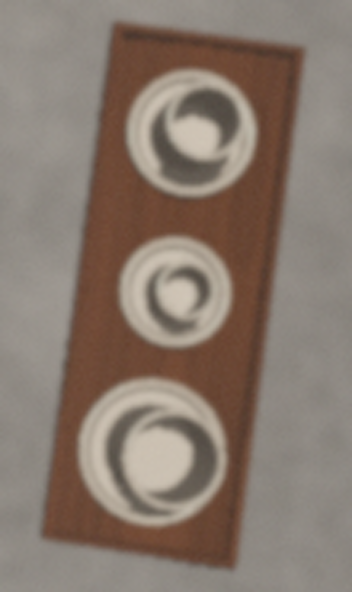

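```bash
python3 -c "
from h import *
np.set_printoptions(precision=4,suppress=True)
for n,x,y,z,sx,sy in(('M',205,122,.079,192,133),('S',182,291,.063,176,292),('L',171,457,.095,153,452)): print(n,crop('top',x,y,310,100,3.2,z)-crop('top',sx,sy,310,100,3.2,.016))
print(r.get_state()['contact_force'])
r.finish_job()
" 2>&1 | head
```

```text
M [-0.0024  0.0052  0.063 ]
S [-0.0012  0.0057  0.047 ]
L [0.0026 0.0036 0.079 ]
[ 1.6384  4.9713 -0.5363]
the job is handed in; nothing more can be done
```

The three tumblers now stand in the tray on the saucers of their own size. I placed them in the order large, medium, small, and handed the job in after about 26 s of robot time.

- **Set-downs:** each tumbler was lowered in small steps until the wrist force rose by about 8–10 N at the expected height. I released it there, so none was dropped.
- **Final look:** both cameras show the tumblers upright inside their saucer rims and the saucers flat in the tray. In the side view the two mugs still stand on the board with nothing disturbed.
- **Centring:** the top camera puts the tumbler centres about 4.5 mm (large), 5.7 mm (medium) and 5.8 mm (small) off their saucer centres. The radial play is 9 mm. About 5 mm of that is in the same direction for all three, and the two cameras disagreed by up to 9 mm, so part of it is probably calibration error.
- **Unchecked at hand-in:** I put the centring calculation and the hand-in in one script, so I did not review those offsets first. The last force reading showed about 5 N sideways, right after the retreat move, with the gripper well above everything. I took it as a leftover of that motion and did not recheck it.

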